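# Pin the stop of the sawing jig and hold a firebrick in its corner

### The job

Set up the next cut on the firebrick sawing jig: take the drop pin out of the tool block and put it fully home through the hole in the foot of the sliding stop, so that the stop is locked to the board. Then lay the long piece of firebrick flat on the jig's bed, press it firmly into the corner so that its long side is flush along the fence and its end is against the stop, and finish while still holding it pressed against both, ready for the saw. Leave the short offcut, the clay cup, the tub and the saw where they are.

Things in the scene. Friction and masses are not known exactly. Their poses are not given: they have to be found in the camera images.
- jig: Sawing jig fixed to the bench: plywood board 170 (x) x 300 (y) x 22 mm; its waxed upper face is the bed. Origin: centre of the underside, on the bench; x towards the fence, y along the fence towards the stop. In this frame: fence face at x = +60 mm, stop face at y = +50 mm, pin hole (14 mm wide, right through) at x = +15, y = +95 mm, a 3 mm saw kerf across at y = -75 mm.
- fence: Hardwood fence fixed along the far side of the bed, 22 mm thick, 20 mm high (top 42 mm above the bench), 300 mm long, waxed like the bed. Origin: on the bed at the middle of its working face, which looks to the jig's -x.
- stop: Aluminium angle stop on the bed: upright plate 70 (x) x 10 x 20 mm high, its working face 45 mm to -y of the origin, and behind it a foot 10 mm thick with a 15 mm hole. Origin: hole axis at bed level; axes as the jig's. Slides on a stiff guide (1.5 N): now at the guide's -y end with its hole over the board's; a push moves it up to 20 mm to +y unless pinned.
- stop_hole (a point): Centre of the mouth of the hole in the stop's foot, on the foot's upper face, 32 mm above the bench. 15 mm wide; it goes on as a 14 mm hole through the board, 32 mm deep in all.
- corner (a point): The point on the bed (22 mm above the bench) where the planes of the fence face and the stop face meet; fixed to the jig.
- pin: Drop pin, 70 g: steel shank 12 mm thick, 30 mm long, nose tapered over 6 mm to 6 mm wide; above it a round wooden handle 22 mm thick, 60 mm long. Origin: tip; z up along the pin. Starts upright in the tool block, tip 15 mm and handle 45 to 105 mm above the bench. Fully home, the handle's shoulder rests on the stop's foot and the tip is 2 mm above the bench.
- block: Wooden tool block fixed to the bench, 140 x 70 x 45 mm high, with the 14 mm hole, 32 mm deep, that the pin stands in. Origin: on the bench under that hole; the block reaches 35 mm to -x, 105 mm to +x, 35 mm to either side. Two thin trimming tools stand in it 85 mm from the hole in +x, up to 118 mm above the bench.
- brick: The long piece of cream insulating firebrick: 64 mm wide (x), 160 mm long (y), 57 mm high (z), about 0.3 kg. Origin: centre of its underside. It lies on the bench, its underside stays down; either end may go to the stop. Slid along the bed while borne down on, it binds by friction short of the fence; with its weight barely resting it slides easily.
- offcut: Short firebrick offcut of the same section: 64 (x) x 70 (y) x 57 mm high. Origin: centre of its underside. To be left alone.
- cup: Grey clay cup, 80 mm wide at the rim, 98 mm high. Origin: centre of its underside. To be left alone.
- saw: Pull saw lying on the bench: blade 50 x 240 mm to -y, round handle 25 mm thick and 160 mm long to +y. Origin: on the bench where blade and handle meet. To be left alone.
- tub: Open grey-green plastic tub, 155 x 215 mm over the rim, 85 mm high. Origin: centre of its underside. To be left alone.
Mind the look-alikes: they are no part of the job. What is meant by the brick is not blue, pink or purple, and is the smaller of those in its own colour.

How it is judged:
By the outcome, as a careful person would: the job done as asked, in the order asked, and still so for the second after the job is handed in, while the arm keeps its last pose, push and grip.
It also fails if it takes over 67 s, if anything falls off the work surface, if the arm or the gripper's body presses on something with over 40 N, if the wrist force passes 120 N, or if a joint passes its speed limit or range.

### The arm

A 7-joint arm with a two-finger parallel gripper is mounted at the origin on the work surface. World frame = base frame: x ahead of the robot, y to its left, z up, the work surface at z = 0. Lengths are in m, angles in rad, forces in N, time in s.
With the tool pointing down it reaches from about 0.4 to 0.85 m from the base axis. Payload 4.5 kg.
Tool frame: the origin (TCP) lies where the fingers leave the gripper's body, on its centre line; the fingertips stand 64 mm ahead of it and the grasp point (between the pads) lies 45 mm ahead of it; z points along the fingers, y is the line along which they close (so a half turn about z gives the same grasp; the last joint's range is limited). The gripper opens to 88 mm and grips with 3 to 60 N. Pads are 18 mm wide; open, the fingers measure 123 mm over their backs; the gripper's body (75 mm by 187 mm) begins 45 mm behind the grasp point.
Start: joints at [1.207, 0.689, -0.195, 1.565, 0.157, 0.902, -0.215], TCP at [0.242, -0.576, 0.303] pointing down, gripper open.
Joint ranges: [-3.01, 3.01], [-0.46, 2.08], [-1.47, 1.51], [0.13, 2.56], [-1, 4.14], [0.04, 2.09], [-2.66, 2.66]. Speed limits (rad/s): [2.57, 2.57, 3.14, 3.14, 3.14, 3.14, 3.14].

### API

Orientations are given as a unit quaternion [x, y, z, w].
In Python, from plant import r gives the robot as it stands.
- The arm moves only by the tool play_rows, never from a script. Its arguments are lists of equal length, an entry for each row: "translation": the shift along the tool's x, y, z in m, a list of three; "delta_rot": the turn, a rotation vector about the tool's x, y, z in degrees, a list of three; "grip": the opening, from -1 (shut) to 1 (fully open). In form: {"translation": [[x, y, z], ...], "delta_rot": [[rx, ry, rz], ...], "grip": [grip, ...]}. A call has 1 to 20 rows; each row shifts and turns the commanded pose from where the row before left it, along the tool's axes as they then stand; what a row does not reach is not made up. A row lasts 1/8 s, in which the tool goes at most 62.5 mm and 10.7 degrees, less where a joint would pass 70% of its speed; a pose out of reach is approached as far as the arm can. A call with a gripper value outside its range is refused whole. The fingers move at their own pace and stop on an object; "squeeze" is the grip in N (left out, the last holds). Time passes only in rows, so rows that do not move let the fingers close. It gives the time, the measured TCP pose, the force, the opening and the grip force at its end, in the units of the state.
- r.get_state(): the state, without advancing time (a new reading comes with each control period).
- r.snapshot(name): name is "scene" or "top"; returns the picture (400x640x3 uint8, blue, green, red); there is no depth.
- r.get_calibration(name): a dict with "intrinsics" (3x3 intrinsics, pixels), "k1" (the pictures are not rectified: a ray, as slopes to the right and down, at radius r is drawn at 1 + k1 r^2 times it, then the intrinsics apply), "eye" and "rotation" of the camera in the world. Camera axes: x right, y up, looking along -z (the intrinsics and any distortion apply to the point x, -y, -z); pixel columns grow to the right and rows downward; lengths in m; the calibration is good to about 2 mm. A picture is of the moment at which its call begins. get_calibration takes no time and is no camera call.
- r.finish_job(): hands the job in; it is judged then, once.
Trained networks look in the newest picture that a camera, given by its name, has taken for a name from the list of things; names that differ only in an ending like _2 or _b are one class to them, and where a whole thing is asked for, a point or a joint stands for the part that bears it (a point fixed in the world has none). Each returns a list of dicts, best first, with "confidence" (0 to 1); they miss things now and then, are a little off and sometimes report something else, mostly with a low value. They report only what shows in the picture. A call takes as long as a camera call. They do not tell look-alikes from the thing itself.
- r.look_for(camera, target): "point" ([x, y, z] in m, in world coordinates, good to about 4 mm: the middle of the surface that is visible of it).
- r.silhouettes(camera, target): "pixels" (400x640 bool, what is visible of it).
The state is a dict: "clock": time; "q": joint angles; "qd": joint speeds; "joint_torque": joint torques, N m; "tool_pos": TCP position; "eef_rot": TCP orientation; "contact_force": force on the tool from outside, world axes, zero at the start; "moment": the same for the moment, N m; "opening": opening from 0.0 (shut) to 1.0 (fully open); "finger_force": force on a finger pad.
Only numpy, scipy, OpenCV 4.12 (cv2) and the standard library are available. Lean on these libraries where they do the work, as an engineer would, in place of code of your own. Each camera call takes 0.05 s, during which the arm holds its last target. There are 200 camera calls.

## Working session

There is one attempt and no reset: what is moved stays moved. The work goes in short steps, Python scripts to look and compute and a tool call to move; the robot and the scene stay as the last step left them, time stands still between calls to the robot, and variables do not carry over. Pictures are saved under pics/ and viewed, at most 10 in all, crops included, and the job is handed in when it is done.

Besides the shell and the picture viewer there is one more tool, called as name(argument=value, ...) on one line, values as JSON. play_rows: Moves the arm, as the interface text tells. Its arguments: {"type":"object","properties":{"translation":{"type":"array","items":{"type":"array","items":{"type":"number"}}},"delta_rot":{"type":"array","items":{"type":"array","items":{"type":"number"}}},"grip":{"type":"array","items":{"type":"number"}},"squeeze":{"type":"number"}},"required":["translation","delta_rot","grip"]}

```bash
ls; mkdir -p pics; python3 - <<'E'
from plant import r
import cv2,numpy as np
for c in("scene","top"):
    cv2.imwrite(f"pics/{c}0.png",r.snapshot(c)); k=r.get_calibration(c); print(c,k)
    for t in("jig","fence","stop","stop_hole","pin","block","brick","offcut","cup","saw","tub"):
        print(t,[(np.round(d["point"],3).tolist(),round(d["confidence"],2)) for d in r.look_for(c,t)])
print(r.get_state())
E
```

```text
pics
scene {'intrinsics': array([[502.82257724,   0.        , 324.26462683],
       [  0.        , 502.82257724, 204.06590758],
       [  0.        ,   0.        ,   1.        ]]), 'k1': -0.14775569645468528, 'eye': array([1.06513022, 0.71642386, 1.12581472]), 'rotation': array([0.10107369, 0.34518142, 0.89186023, 0.27426124])}
jig [([0.564, 0.004, 0.02], 0.77)]
fence [([0.634, 0.006, 0.043], 0.86)]
stop [([0.575, 0.072, 0.037], 0.95)]
stop_hole [([0.576, 0.074, 0.034], 0.7)]
pin [([0.469, 0.346, 0.095], 0.49)]
block [([0.519, 0.348, 0.044], 0.71), ([0.568, 0.007, 0.022], 0.52)]
brick [([0.523, -0.466, 0.057], 0.69), ([0.352, -0.602, 0.069], 0.66), ([0.258, -0.286, 0.075], 0.65), ([0.488, -0.291, 0.06], 0.57), ([0.359, -0.032, 0.056], 0.57)]
offcut [([0.38, 0.171, 0.053], 0.95), ([0.634, 0.002, 0.042], 0.68)]
cup []
saw [([0.805, -0.064, 0.015], 0.66)]
tub [([0.678, 0.376, 0.023], 0.89)]
top {'intrinsics': array([[372.9102957 ,   0.        , 321.78758113],
       [  0.        , 372.9102957 , 200.15325732],
       [  0.        ,   0.        ,   1.        ]]), 'k1': -0.0376282342795054
[... 772 characters left out ...]
4,  0.68909997, -0.19459349,  1.56532691,  0.15731213,
        0.90250671, -0.21512722]), 'qd': array([-2.71319140e-05,  1.61667448e-04,  5.21634590e-04, -2.85490716e-04,
       -1.18734866e-03, -3.58301323e-04,  3.33968941e-04]), 'joint_torque': array([ 3.26069021e-04, -5.27493024e+01, -1.26707766e+00, -1.53744686e+01,
       -5.20017988e-02, -7.16581781e-04,  1.73996744e-05]), 'tool_pos': array([ 0.24213509, -0.57619499,  0.30273538]), 'eef_rot': array([9.80284864e-01, 1.97589436e-01, 1.25927770e-06, 2.24339012e-05]), 'contact_force': array([-0.24239919, -0.008438  , -0.82686074]), 'moment': array([ 0.01731023,  0.00166288, -0.00982559]), 'finger_force': 0.0, 'opening': 1.0008372951319107}
```

View pics/scene0.png

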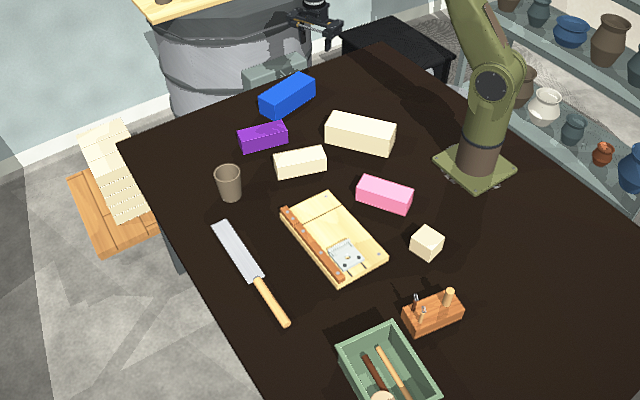

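View pics/top0.png

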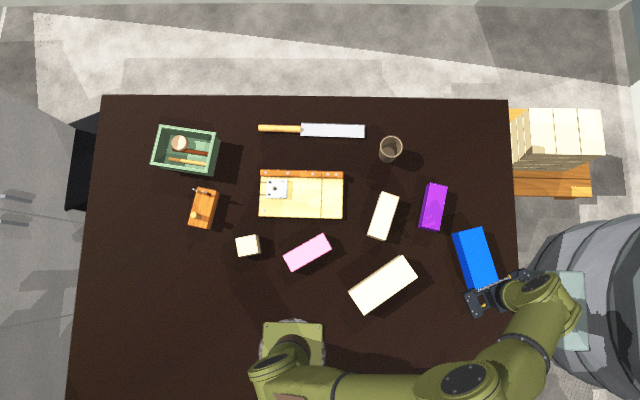

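Cream look-alikes: small cream brick at scene (300,162) / top (383,216); big cream block at scene (360,133) / top (383,285); the short offcut at scene (428,243) / top (247,246). The blue, purple and pink blocks are out. I choose the smaller cream brick at scene (300,162).

```bash
cat > h.py <<'E'
from plant import r
import cv2,numpy as np
from scipy.optimize import minimize
from scipy.spatial.transform import Rotation as R
def proj(c,P):
    k=r.get_calibration(c); p=R.from_quat(k["rotation"]).inv().apply(np.atleast_2d(P)-k["eye"])
    s=np.c_[p[:,0]/-p[:,2],-p[:,1]/-p[:,2]]; s=s*(1+k["k1"]*(s**2).sum(1,keepdims=True))
    K=k["intrinsics"]; return s*[K[0,0],K[1,1]]+K[:2,2]
def box(x0,x1,y0,y1,z0,z1): return np.array([[x,y,z] for x in(x0,x1) for y in(y0,y1) for z in(z0,z1)],float)
def cyl(rad,z0,z1):
    a=np.linspace(0,2*np.pi,24,endpoint=False); return np.array([[rad*np.cos(t),rad*np.sin(t),z] for z in(z0,z1) for t in a])
def place(V,p): return R.from_euler('z',p[2]).apply(V)+[p[0],p[1],p[3] if len(p)>3 else 0]
def hullmask(c,Vs):
    S=4; m=np.zeros((400*S,640*S),np.uint8)
    for V in Vs:
        h=cv2.convexHull(((proj(c,V)+.5)*S-.5).astype(np.float32)); cv2.fillConvexPoly(m,np.round(h*16).astype(np.int32),1,shift=4)
    return cv2.resize(m.astype(np.float32),(640,400),interpolation=cv2.INTER_AREA)
def fit(masks,Vs,p0,fixyaw=None):
    def cost(p):
        q=list(p[:2]*.01)+[p[2]*.1 if fixyaw is None else fixyaw]
        return sum(np.abs(hullmask(c,[place(V,q) for V in Vs])-m).sum() for c,m in masks)
    x0=np.array([p0[0]*100,p0[1]*100]+([p0[2]*10] if fixyaw is None else []))
    n=len(x0); s=minimize(cost,x0,method='Nelder-Mead',options=dict(initial_simplex=np.vstack([x0]+[x0+1.*e for e in np.eye(n)]),xatol=.01,fatol=.5))
    x=s.x; return np.array([x[0]*.01,x[1]*.01,x[2]*.1 if fixyaw is None else fixyaw]),s.fun
def sil(c,t,near=None):
    out=r.silhouettes(c,t)
    if not out: return None
    if near is None: return out[0]["pixels"].astype(np.float32)
    return min(out,key=lambda d:np.hypot(*(np.argwhere(d["pixels"]).mean(0)[::-1]-near)))["pixels"].astype(np.float32)
BR=[box(-.032,.032,-.08,.08,0,.057)]
E
python3 - <<'E'
from h import *
for c,n in(("scene",(300,162)),("top",(383,216))):
    r.snapshot(c)
    for t,Vs,p0,near in(("brick",BR,(.485,-.297,-.2),n),("fence",[box(0,.022,-.15,.15,0.022,.042)],(.62,0,0),None),
        ("block",[box(-.035,.105,-.035,.035,0,.045)],(.47,.34,-.2),None),("pin",[cyl(.011,.045,.105)],(.47,.346,0),None),
        ("stop",[box(-.035,.035,-.045,-.035,.022,.042),box(-.035,.035,-.035,.02,.022,.032)],(.57,.08,0),None),
        ("jig",[box(-.085,.085,-.15,.15,0,.022),box(.06,.082,-.15,.15,.022,.042)],(.56,0,0),None)):
        m=sil(c,t,near)
        if m is None: print(c,t,None);continue
        np.save(f"{c}_{t}.npy",m)
        p,f=fit([(c,m)],Vs,p0,0. if t=="pin" else None); print(c,t,np.round(p[:2],4),"yaw deg",round(np.degrees(p[2]),2),"xor",int(f),"area",int(m.sum()))
i=cv2.imread("pics/scene0.png"); a=cv2.resize(i[110:290,230:470],None,fx=3,fy=3,interpolation=cv2.INTER_CUBIC)
cv2.imwrite("pics/crop1.png",a)
print(proj("top",np.array([.242,-.576,.303])),proj("scene",np.array([.242,-.576,.303])))
E
```

```text
scene brick [ 0.483  -0.3056] yaw deg 70.73 xor 73 area 1336
scene fence [ 0.619  -0.0133] yaw deg -0.06 xor 69 area 992
scene block [0.4643 0.3444] yaw deg -10.49 xor 250 area 1825
scene pin None
scene stop [0.5741 0.0879] yaw deg 2.6 xor 79 area 692
scene jig [ 0.559  -0.0125] yaw deg 0.13 xor 144 area 5656
top brick [ 0.4779 -0.3087] yaw deg 72.09 xor 60 area 902
top fence [ 0.6156 -0.0145] yaw deg -0.8 xor 131 area 487
top block [0.4591 0.3427] yaw deg -9.39 xor 104 area 888
top pin [0.46   0.3402] yaw deg 0.0 xor 37 area 37
top stop [0.572  0.0846] yaw deg -0.92 xor 61 area 401
top jig [ 0.5557 -0.0143] yaw deg -0.49 xor 73 area 3907
[[493.10617973 291.59633169]] [[314.47315679  28.48307848]]
```

View pics/crop1.png

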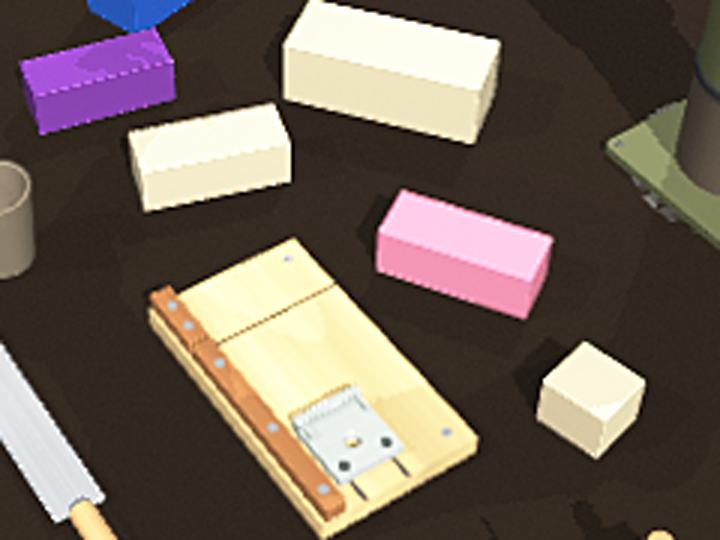

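Crop: the chosen brick (crop (210,158), 64×57×160 proportions) is the small cream one. The big cream block is behind it at (390,70). Next I refine the pin and hole pixels.

```bash
python3 - <<'E'
from h import *
s=cv2.imread("pics/scene0.png");t=cv2.imread("pics/top0.png")
def cr(i,x,y,w=50,h=37,f=8): return cv2.resize(i[y:y+h,x:x+w],None,fx=f,fy=f,interpolation=cv2.INTER_NEAREST)
cv2.imwrite("pics/crop2.png",np.vstack([np.hstack([cr(s,325,235),cr(s,420,280)]),np.hstack([cr(t,250,170),cr(t,175,195)])]))
for n,P in dict(hole=[.5723,.0816,.032],pintop=[.4617,.3435,.105],pinbot=[.4617,.3435,.045]).items(): print(n,proj("scene",P),proj("top",P))
E
```

```text
hole [[347.95645467 255.92599805]] [[273.90758962 188.20189498]]
pintop [[449.87273914 289.19470794]] [[192.97805355 214.24618806]]
pinbot [[445.46167878 302.23664382]] [[199.02154598 216.42308081]]
```

View pics/crop2.png

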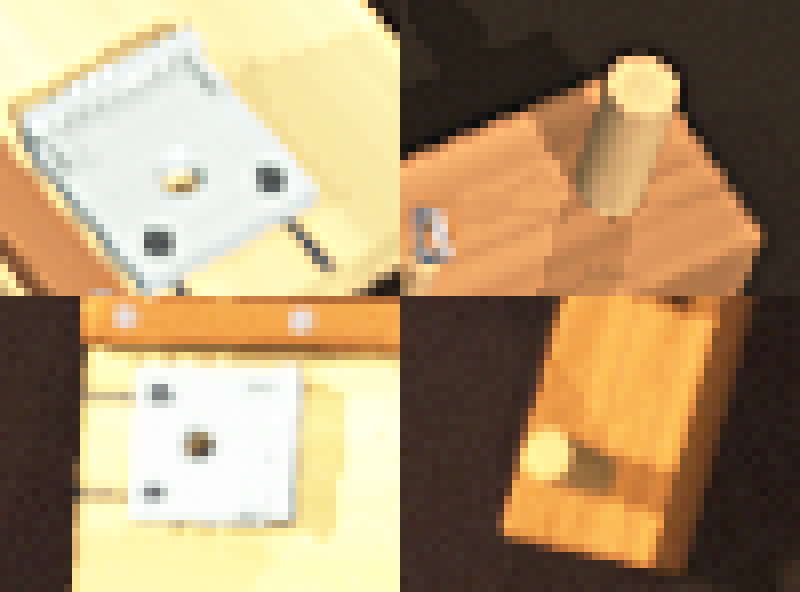

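The crops show the hole mouth at scene (347.4,256.2) / top (274.4,187.9) and the pin's top face at scene (450,290.2) / top (193,214.1). Both agree with the fitted poses to within a pixel.

```bash
cat >> h.py <<'E'
def psi(q): x=R.from_quat(q).apply([1,0,0]); return np.degrees(np.arctan2(x[1],x[0]))
def plan(legs,start=None):
    """legs: (x,y,z,psi,nrows); prints rows in tool axes"""
    s=r.get_state(); p=np.array(s["tool_pos"]); a=psi(s["eef_rot"])
    if start is not None: p,a=np.array(start[:3]),start[3]
    T=[];D=[]
    for x,y,z,b,n in legs:
        p0,a0=p.copy(),a
        for i in range(1,n+1):
            g=p0+(np.array([x,y,z])-p0)*i/n; d=g-p; c,si=np.cos(np.radians(a)),np.sin(np.radians(a))
            t=np.round([d[0]*c+d[1]*si,d[0]*si-d[1]*c,-d[2]],3); T.append(t.tolist())
            p=p+[t[0]*c+t[1]*si,t[0]*si-t[1]*c,-t[2]]
            w=round(-(a0+(b-a0)*i/n-a),1); D.append([0,0,w]); a=a-w
    print(len(T),"rows end",np.round(p,4),round(a,2)); print(T);print(D)
def tri(obs):
    return minimize(lambda P:sum(((proj(c,P)-o)**2).sum() for c,o in obs),[.5,.1,.05],method="Nelder-Mead",options=dict(xatol=1e-5,fatol=1e-5)).x
E
python3 - <<'E'
from h import *
print(tri([("scene",[347.4,256.2]),("top",[274.4,187.9])]),tri([("scene",[450,290.2]),("top",[193,214.1])]))
plan([(.54,-.2,.3,90,9),(.4615,.343,.24,170,11)])
E
```

```text
[0.57347991 0.08037635 0.0303397 ] [0.46215898 0.34473157 0.1025434 ]
20 rows end [0.4613 0.3434 0.2397] 169.99
[[0.047, -0.026, 0.0], [0.049, -0.019, 0.001], [0.052, -0.013, -0.0], [0.053, -0.006, 0.0], [0.053, 0.001, 0.001], [0.053, 0.008, -0.0], [0.051, 0.015, 0.0], [0.049, 0.021, 0.0], [0.046, 0.027, 0.001], [0.049, -0.007, 0.005], [0.05, -0.001, 0.006], [0.05, 0.006, 0.005], [0.048, 0.011, 0.006], [0.047, 0.018, 0.005], [0.044, 0.024, 0.006], [0.04, 0.029, 0.005], [0.037, 0.033, 0.005], [0.032, 0.039, 0.006], [0.027, 0.042, 0.005], [0.022, 0.045, 0.006]]
[[0, 0, np.float64(-7.5)], [0, 0, np.float64(-7.4)], [0, 0, np.float64(-7.5)], [0, 0, np.float64(-7.5)], [0, 0, np.float64(-7.4)], [0, 0, np.float64(-7.5)], [0, 0, np.float64(-7.5)], [0, 0, np.float64(-7.4)], [0, 0, np.float64(-7.5)], [0, 0, np.float64(-7.3)], [0, 0, np.float64(-7.2)], [0, 0, np.float64(-7.3)], [0, 0, np.float64(-7.3)], [0, 0, np.float64(-7.3)], [0, 0, np.float64(-7.2)], [0, 0, np.float64(-7.3)], [0, 0, np.float64(-7.3)], [0, 0, np.float64(-7.3)], [0, 0, np.float64(-7.2)], [0, 0, np.float64(-7.3)]]
```

play_rows(translation=[[0.047, -0.026, 0], [0.049, -0.019, 0.001], [0.052, -0.013, 0], [0.053, -0.006, 0], [0.053, 0.001, 0.001], [0.053, 0.008, 0], [0.051, 0.015, 0], [0.049, 0.021, 0], [0.046, 0.027, 0.001], [0.049, -0.007, 0.005], [0.05, -0.001, 0.006], [0.05, 0.006, 0.005], [0.048, 0.011, 0.006], [0.047, 0.018, 0.005], [0.044, 0.024, 0.006], [0.04, 0.029, 0.005], [0.037, 0.033, 0.005], [0.032, 0.039, 0.006], [0.027, 0.042, 0.005], [0.022, 0.045, 0.006]], delta_rot=[[0, 0, -7.5], [0, 0, -7.4], [0, 0, -7.5], [0, 0, -7.5], [0, 0, -7.4], [0, 0, -7.5], [0, 0, -7.5], [0, 0, -7.4], [0, 0, -7.5], [0, 0, -7.3], [0, 0, -7.2], [0, 0, -7.3], [0, 0, -7.3], [0, 0, -7.3], [0, 0, -7.2], [0, 0, -7.3], [0, 0, -7.3], [0, 0, -7.3], [0, 0, -7.2], [0, 0, -7.3]], grip=[1, 1, 1, 1, 1, 1, 1, 1, 1, 1, 1, 1, 1, 1, 1, 1, 1, 1, 1, 1])

```text
clock: 4.4
tool_pos: [0.4613, 0.3448, 0.2396]
eef_rot: [0.086, 0.996, -0.0, 0.0]
contact_force: [0.0, 0.7, 0.9]
opening: 0.996
finger_force: 0.0
```

```bash
sed -i 's/w=round(/w=float(round(/; s/-a),1); D/-a),1)); D/' h.py; python3 - <<'E'
from h import *
s=r.get_state(); print(s["clock"],s["tool_pos"],psi(s["eef_rot"]),s["q"].round(2)); plan([(.462,.344,.2,170,2),(.462,.344,.135,170,4)])
E
```

```text
4.4 [0.46129421 0.34477269 0.23959998] 170.1902041838014 [-0.3   0.8  -0.75  1.76  0.7   0.87  0.02]
6 rows end [0.4621 0.3436 0.1346] 169.99
[[-0.0, -0.0, 0.02], [-0.001, -0.001, 0.02], [0.0, 0.0, 0.016], [0.0, 0.0, 0.016], [0.0, 0.0, 0.016], [0.0, 0.0, 0.017]]
[[0, 0, 0.1], [0, 0, 0.1], [0, 0, -0.0], [0, 0, -0.0], [0, 0, -0.0], [0, 0, -0.0]]
```

play_rows(translation=[[-0.001, -0.001, 0.02], [0, 0, 0.02], [0, 0, 0.02], [0, 0, 0.02], [0, 0, 0.015], [0, 0, 0.01], [0, 0, 0], [0, 0, 0], [0, 0, 0], [0, 0, 0], [0, 0, 0], [0, 0, 0], [0, 0, 0], [0, 0, 0]], delta_rot=[[0, 0, 0], [0, 0, 0], [0, 0, 0], [0, 0, 0], [0, 0, 0], [0, 0, 0], [0, 0, 0], [0, 0, 0], [0, 0, 0], [0, 0, 0], [0, 0, 0], [0, 0, 0], [0, 0, 0], [0, 0, 0]], grip=[1, 1, 1, 1, 1, 1, 1, -1, -1, -1, -1, -1, -1, -1], squeeze=25)

```text
clock: 6.15
tool_pos: [0.4621, 0.3424, 0.1347]
eef_rot: [0.087, 0.996, 0.0, 0.0]
contact_force: [0.3, 0.7, -0.2]
opening: 0.238
finger_force: 24.7
```

```bash
python3 - <<'E'
from h import *
plan([(.462,.3425,.215,170,3),(.573,.081,.215,170,7)])
E
```

```text
10 rows end [0.5734 0.0811 0.2147] 170.0
[[0.0, 0.0, -0.027], [0.0, 0.0, -0.027], [0.0, 0.0, -0.026], [-0.022, -0.034, -0.0], [-0.022, -0.034, -0.0], [-0.022, -0.034, -0.0], [-0.022, -0.034, -0.0], [-0.022, -0.034, -0.0], [-0.023, -0.034, -0.0], [-0.022, -0.034, -0.0]]
[[0, 0, -0.0], [0, 0, -0.0], [0, 0, -0.0], [0, 0, -0.0], [0, 0, -0.0], [0, 0, -0.0], [0, 0, -0.0], [0, 0, -0.0], [0, 0, -0.0], [0, 0, -0.0]]
```

play_rows(translation=[[0, 0, -0.027], [0, 0, -0.027], [0, 0, -0.026], [-0.022, -0.034, 0], [-0.022, -0.034, 0], [-0.022, -0.034, 0], [-0.022, -0.034, 0], [-0.022, -0.034, 0], [-0.023, -0.034, 0], [-0.022, -0.034, 0], [0, 0, 0], [0, 0, 0.03], [0, 0, 0.01], [0, 0, 0]], delta_rot=[[0, 0, 0], [0, 0, 0], [0, 0, 0], [0, 0, 0], [0, 0, 0], [0, 0, 0], [0, 0, 0], [0, 0, 0], [0, 0, 0], [0, 0, 0], [0, 0, 0], [0, 0, 0], [0, 0, 0], [0, 0, 0]], grip=[-1, -1, -1, -1, -1, -1, -1, -1, -1, -1, -1, -1, -1, -1])

```text
clock: 7.9
tool_pos: [0.5727, 0.0816, 0.1743]
eef_rot: [0.086, 0.996, -0.0, -0.001]
contact_force: [0.3, 0.4, -0.7]
opening: 0.242
finger_force: 24.7
```

```bash
python3 - <<'E'
from h import *
st=r.get_state(); print(st["tool_pos"],psi(st["eef_rot"]),st["contact_force"],st["opening"])
s=r.snapshot("scene");t=r.snapshot("top")
def cr(i,x,y,w=50,h=37,f=8): return cv2.resize(i[y:y+h,x:x+w],None,fx=f,fy=f,interpolation=cv2.INTER_NEAREST)
cv2.imwrite("pics/crop3.png",np.hstack([cr(s,325,210,50,75),cr(t,240,160,50,75)]))
for n,z in dict(hole=.032,tip=.055,shoulder=.085,TCP=.175).items():
  P=[.573,.081,z] if n=="hole" else [*st["tool_pos"][:2],z]; print(n,proj("scene",P),proj("top",P))
E
```

```text
[0.57272162 0.08162208 0.17430583] 170.0776344174218 [ 0.29709652  0.38279135 -0.66870886] 0.2416664259980091
hole [[347.61459336 255.89638476]] [[274.08126567 188.01580827]]
tip [[348.06416479 250.86345594]] [[272.95812297 186.80670158]]
shoulder [[348.37258183 243.95149863]] [[271.67099176 185.06874406]]
TCP [[349.35588937 221.69206983]] [[267.43381478 179.34652082]]
```

View pics/crop3.png

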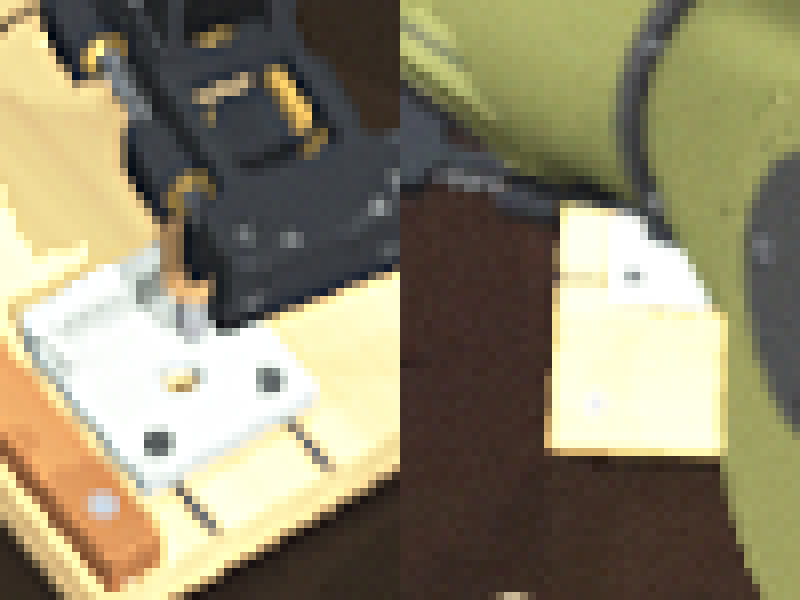

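The crop shows the shank tip at scene (349,252), just above the hole (347.4,256). It sits 2–4 mm to +y, so I shift −2 mm in y and go down gently.

play_rows(translation=[[0, -0.002, 0.008], [0, 0, 0.008], [0, 0, 0.004], [0, 0, 0.003], [0, 0, 0.003], [0, 0, 0.002], [0, 0, 0]], delta_rot=[[0, 0, 0], [0, 0, 0], [0, 0, 0], [0, 0, 0], [0, 0, 0], [0, 0, 0], [0, 0, 0]], grip=[-1, -1, -1, -1, -1, -1, -1])

```text
clock: 8.88
tool_pos: [0.573, 0.0789, 0.1466]
eef_rot: [0.087, 0.996, -0.0, -0.0]
contact_force: [0.3, 0.7, -0.0]
opening: 0.243
finger_force: 24.7
```

play_rows(translation=[[0, 0, 0.003], [0, 0, 0.003], [0, 0, 0.003], [0, 0, 0]], delta_rot=[[0, 0, 0], [0, 0, 0], [0, 0, 0], [0, 0, 0]], grip=[-1, -1, -1, -1])

```text
clock: 9.38
tool_pos: [0.5728, 0.0788, 0.1374]
eef_rot: [0.087, 0.996, -0.0, -0.0]
contact_force: [0.4, 0.2, 0.2]
opening: 0.24
finger_force: 24.7
```

play_rows(translation=[[0, 0, 0.004], [0, 0, 0.004], [0, 0, 0.004], [0, 0, 0.003], [0, 0, 0.001], [0, 0, 0]], delta_rot=[[0, 0, 0], [0, 0, 0], [0, 0, 0], [0, 0, 0], [0, 0, 0], [0, 0, 0]], grip=[-1, -1, -1, -1, -1, -1])

```text
clock: 10.12
tool_pos: [0.573, 0.0788, 0.1217]
eef_rot: [0.087, 0.996, -0.0, 0.0]
contact_force: [0.7, 0.5, -0.7]
opening: 0.242
finger_force: 24.7
```

Nearly home; I press a little further until the shoulder seats.

play_rows(translation=[[0, 0, 0.002], [0, 0, 0.002], [0, 0, 0]], delta_rot=[[0, 0, 0], [0, 0, 0], [0, 0, 0]], grip=[-1, -1, -1])

```text
clock: 10.5
tool_pos: [0.5738, 0.0801, 0.1205]
eef_rot: [0.087, 0.996, 0.001, 0.002]
contact_force: [-4.2, -1.4, 19.8]
opening: 0.239
finger_force: 25.0
```

play_rows(translation=[[0, 0, -0.002], [0, 0, 0], [0, 0, 0], [0, 0, 0], [0, 0, -0.01], [0, 0, -0.03], [0, 0, -0.04], [0, 0, -0.04], [0, 0, 0]], delta_rot=[[0, 0, 0], [0, 0, 0], [0, 0, 0], [0, 0, 0], [0, 0, 0], [0, 0, 0], [0, 0, 0], [0, 0, 0], [0, 0, 0]], grip=[-1, 0.2, 0.2, 0.2, 0.6, 1, 1, 1, 1])

```text
clock: 11.62
tool_pos: [0.5744, 0.0799, 0.2433]
eef_rot: [0.087, 0.996, 0.001, 0.003]
contact_force: [-0.2, -0.1, -0.1]
opening: 1.001
finger_force: 0.0
```

```bash
python3 - <<'E'
from h import *
st=r.get_state(); print(st["tool_pos"],psi(st["eef_rot"]),st["q"].round(2))
both={c:np.load(f"{c}_brick.npy") for c in("scene","top")}
print("brick both",fit(list(both.items()),BR,(.48,-.307,1.25)))
plan([(.50,-.15,.22,166,6),(.4805,-.307,.18,161.4,5)])
E
```

```text
[0.57443697 0.07992586 0.2432794 ] 169.98722589073674 [ 0.22  0.81 -0.79  1.75  0.73  0.89  0.5 ]
brick both (array([ 0.48055051, -0.30797021,  1.25438158]), np.float64(178.875))
11 rows end [ 0.4806 -0.3075  0.1803] 161.39
[[0.006, -0.04, 0.004], [0.005, -0.04, 0.004], [0.004, -0.04, 0.004], [0.004, -0.04, 0.004], [0.004, -0.04, 0.003], [0.003, -0.04, 0.004], [-0.004, -0.031, 0.008], [-0.004, -0.032, 0.008], [-0.005, -0.031, 0.008], [-0.005, -0.031, 0.008], [-0.006, -0.032, 0.008]]
[[0, 0, 0.7], [0, 0, 0.6], [0, 0, 0.7], [0, 0, 0.7], [0, 0, 0.6], [0, 0, 0.7], [0, 0, 0.9], [0, 0, 0.9], [0, 0, 1.0], [0, 0, 0.9], [0, 0, 0.9]]
```

play_rows(translation=[[0.006, -0.04, 0.004], [0.005, -0.04, 0.004], [0.004, -0.04, 0.004], [0.004, -0.04, 0.004], [0.004, -0.04, 0.003], [0.003, -0.04, 0.004], [-0.004, -0.031, 0.008], [-0.004, -0.032, 0.008], [-0.005, -0.031, 0.008], [-0.005, -0.031, 0.008], [-0.006, -0.032, 0.008], [0, 0, 0]], delta_rot=[[0, 0, 0.7], [0, 0, 0.6], [0, 0, 0.7], [0, 0, 0.7], [0, 0, 0.6], [0, 0, 0.7], [0, 0, 0.9], [0, 0, 0.9], [0, 0, 0.9], [0, 0, 0.9], [0, 0, 0.7], [0, 0, 0]], grip=[1, 1, 1, 1, 1, 1, 1, 1, 1, 1, 1, 1])

```text
clock: 13.12
tool_pos: [0.4773, -0.3114, 0.1751]
eef_rot: [0.162, 0.987, -0.001, -0.002]
contact_force: [0.6, 0.5, -0.5]
opening: 1.002
finger_force: 0.0
```

```bash
cat >> h.py <<'E'
def untilt(p):
    q=R.from_quat(r.get_state()["eef_rot"]); a=np.radians(p)
    want=R.from_matrix(np.array([[np.cos(a),np.sin(a),0],[np.sin(a),-np.cos(a),0],[0,0,-1]]))
    print("delta_rot deg",np.degrees((q.inv()*want).as_rotvec()).round(2))
E
python3 - <<'E'
from h import *
s=r.get_state(); print(s["tool_pos"],psi(s["eef_rot"])); untilt(161.7); plan([(.4805,-.308,.15,161.7,1)])
t=r.snapshot("top"); m=sil("scene","stop"); r.snapshot("scene"); m=sil("scene","stop"); 
i=r.snapshot("scene"); cv2.imwrite("pics/crop4.png",cv2.resize(i[100:300,230:470],None,fx=3,fy=3,interpolation=cv2.INTER_CUBIC))
print("pin handle expected", [proj("scene",[.573,.080,z]).round(1).tolist() for z in(.032,.092)])
E
```

```text
[ 0.47727616 -0.31144558  0.17505613] 161.37997347765273
delta_rot deg [-0.1  -0.17 -0.32]
1 rows end [ 0.4804 -0.3083  0.1501] 161.68
[[-0.002, 0.004, 0.025]]
[[0, 0, -0.3]]
pin handle expected [[[347.4, 255.6]], [[348.0, 241.9]]]
```

View pics/crop4.png

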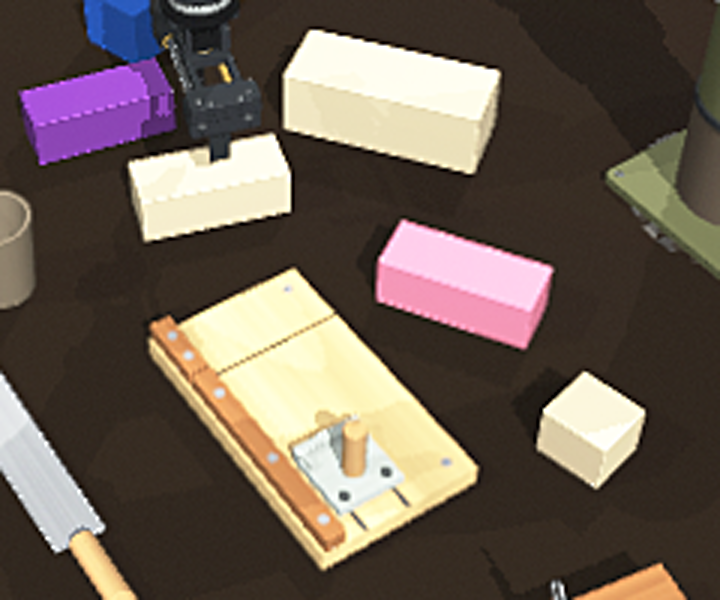

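The pin stands fully seated in the stop (crop (355,450)), and the gripper hovers over the small cream brick (crop (215,180)). I go down and grip.

play_rows(translation=[[-0.002, 0.004, 0.02], [0, 0, 0.02], [0, 0, 0.02], [0, 0, 0.015], [0, 0, 0.01], [0, 0, 0], [0, 0, 0], [0, 0, 0], [0, 0, 0], [0, 0, 0], [0, 0, 0]], delta_rot=[[-0.1, -0.2, -0.3], [0, 0, 0], [0, 0, 0], [0, 0, 0], [0, 0, 0], [0, 0, 0], [0, 0, 0], [0, 0, 0], [0, 0, 0], [0, 0, 0], [0, 0, 0]], grip=[1, 1, 1, 1, 1, 1, -1, -1, -1, -1, -1], squeeze=30)

```text
clock: 14.75
tool_pos: [0.4825, -0.3067, 0.0923]
eef_rot: [0.157, 0.988, -0.001, 0.002]
contact_force: [-1.6, -3.7, 5.8]
opening: 0.723
finger_force: 30.0
```

play_rows(translation=[[0, 0, -0.02], [0, 0, -0.03], [0, 0, -0.04], [0, 0, 0]], delta_rot=[[0, 0, 0], [0, 0, 0], [0, 0, 0], [0, 0, 0]], grip=[-1, -1, -1, -1])

```text
clock: 15.25
tool_pos: [0.4843, -0.3046, 0.1849]
eef_rot: [0.156, 0.988, 0.001, 0.005]
contact_force: [-0.3, -0.3, -3.8]
opening: 0.724
finger_force: 30.0
```

```bash
python3 - <<'E'
from h import *
s=r.get_state(); print(s["tool_pos"],psi(s["eef_rot"]),s["contact_force"],s["opening"],s["q"].round(2)); untilt(psi(s["eef_rot"]))
plan([(.574,-.058,.175,89.7,11)])
E
```

```text
[ 0.48426547 -0.30457329  0.18486806] 162.04937287951972 [-0.2712244  -0.25582742 -3.82048006] 0.7240520300710855 [ 0.9   0.88 -0.74  1.82  0.83  0.77  0.97]
delta_rot deg [0.19 0.55 0.  ]
11 rows end [ 0.5742 -0.0578  0.1749] 89.75
[[-0.001, 0.024, 0.001], [0.002, 0.024, 0.001], [0.005, 0.023, 0.001], [0.007, 0.023, 0.001], [0.01, 0.022, 0.0], [0.012, 0.02, 0.001], [0.014, 0.019, 0.001], [0.017, 0.017, 0.001], [0.018, 0.015, 0.001], [0.02, 0.013, 0.001], [0.022, 0.011, 0.001]]
[[0, 0, 6.6], [0, 0, 6.6], [0, 0, 6.5], [0, 0, 6.6], [0, 0, 6.6], [0, 0, 6.6], [0, 0, 6.5], [0, 0, 6.6], [0, 0, 6.6], [0, 0, 6.6], [0, 0, 6.5]]
```

play_rows(translation=[[-0.001, 0.024, 0.001], [0.002, 0.024, 0.001], [0.005, 0.023, 0.001], [0.007, 0.023, 0.001], [0.01, 0.022, 0], [0.012, 0.02, 0.001], [0.014, 0.019, 0.001], [0.017, 0.017, 0.001], [0.018, 0.015, 0.001], [0.02, 0.013, 0.001], [0.022, 0.011, 0.001], [0, 0, 0], [0, 0, 0]], delta_rot=[[0, 0, 6.6], [0, 0, 6.6], [0, 0, 6.5], [0, 0, 6.6], [0, 0, 6.6], [0, 0, 6.6], [0, 0, 6.5], [0, 0, 6.6], [0, 0, 6.6], [0, 0, 6.6], [0, 0, 6.5], [0, 0, 0], [0, 0, 0]], grip=[-1, -1, -1, -1, -1, -1, -1, -1, -1, -1, -1, -1, -1])

```text
clock: 16.88
tool_pos: [0.5715, -0.0593, 0.1714]
eef_rot: [0.709, 0.706, 0.0, 0.001]
contact_force: [0.4, 0.7, -4.4]
opening: 0.725
finger_force: 30.0
```

```bash
python3 - <<'E'
from h import *
s=r.get_state(); print(s["tool_pos"],psi(s["eef_rot"]),s["contact_force"],s["moment"]); untilt(89.7)
i=r.snapshot("scene"); cv2.imwrite("pics/crop5.png",cv2.resize(i[140:300,250:420],None,fx=4,fy=3.75,interpolation=cv2.INTER_CUBIC))
m=sil("scene","brick",(330,220)); p=s["tool_pos"]
z=p[2]-.0923
V=box(-.032,.032,-.08,.08,z,z+.057)
print(m.sum(),fit([("scene",m)],[V],(p[0],p[1],0)))
E
```

```text
[ 0.5715144  -0.05928442  0.1713519 ] 89.75856654452662 [ 0.42104815  0.70184404 -4.39558518] [-0.14517286 -0.07754458 -0.00216921]
delta_rot deg [0.08 0.01 0.06]
1156.0 (array([ 0.56430846, -0.04924867, -0.22164995]), np.float64(581.5625))
```

View pics/crop5.png

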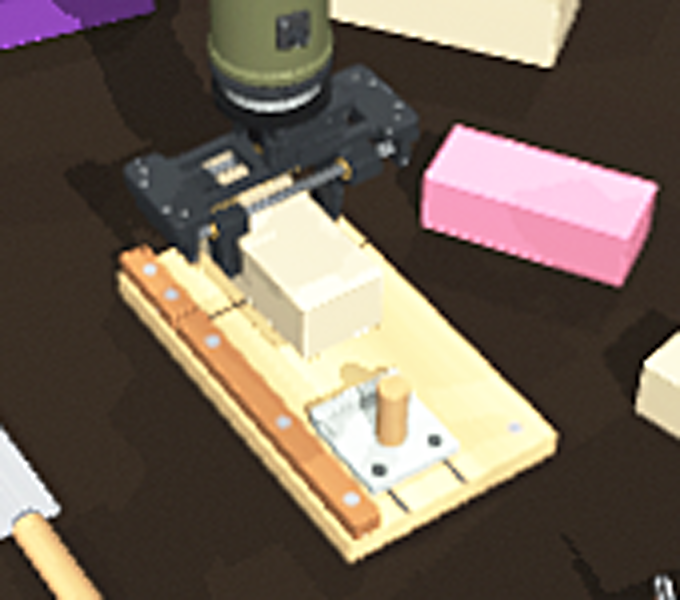

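The brick hangs level and parallel to the fence above the bed. Its +y end's corners are at about scene (325.5,220.8), (327,235.2) and (345,210.7), and the stop with the pin is intact at (348,243).

```bash
python3 - <<'E'
from h import *
p=r.get_state()["tool_pos"]
for o in(-.005,0,.005,.01):
    print(o,[proj("scene",[p[0]+dx,p[1]+.08+o,z]).round(1).tolist()[0] for dx,z in((.032,.1361),(.032,.0791),(-.032,.1361))])
E
```

```text
-0.005 [[324.0, 220.3], [324.2, 234.1], [344.2, 209.8]]
0 [[325.1, 221.5], [325.3, 235.3], [345.3, 211.0]]
0.005 [[326.2, 222.8], [326.3, 236.6], [346.4, 212.2]]
0.01 [[327.3, 224.0], [327.4, 237.8], [347.6, 213.3]]
```

play_rows(translation=[[0, 0, 0.025], [0, 0, 0.02], [0, 0, 0.008], [0, 0, 0.002], [0, 0, 0], [0, 0, 0]], delta_rot=[[0, 0, 0], [0, 0, 0], [0, 0, 0], [0, 0, 0], [0, 0, 0], [0, 0, 0]], grip=[-1, -1, -1, -1, -1, -1])

```text
clock: 17.73
tool_pos: [0.5732, -0.0588, 0.1179]
eef_rot: [0.709, 0.705, 0.002, 0.002]
contact_force: [0.7, -0.1, -3.1]
opening: 0.726
finger_force: 30.0
```

play_rows(translation=[[0, 0, 0.001], [0, 0, 0.001], [0, 0, 0]], delta_rot=[[0, 0, 0], [0, 0, 0], [0, 0, 0]], grip=[-1, -1, -1])

```text
clock: 18.1
tool_pos: [0.5728, -0.0587, 0.1152]
eef_rot: [0.709, 0.705, 0.002, 0.001]
contact_force: [-0.0, 1.3, -2.9]
opening: 0.723
finger_force: 30.0
```

```bash
python3 -c "
from h import *
untilt(89.7); s=r.get_state(); print(s['contact_force'],s['moment'],s['tool_pos'])"
```

```text
delta_rot deg [ 0.22 -0.03  0.  ]
[-0.03114083  1.30295203 -2.87375166] [-0.05855414 -0.09040082 -0.04212087] [ 0.57275351 -0.05865832  0.11517387]
```

play_rows(translation=[[0, 0, 0.0005], [0, 0, 0.0005], [0, 0, 0]], delta_rot=[[0.2, 0, 0], [0, 0, 0], [0, 0, 0]], grip=[-1, -1, -1])

```text
clock: 18.48
tool_pos: [0.5728, -0.0586, 0.1144]
eef_rot: [0.709, 0.705, 0.0, -0.0]
contact_force: [-1.4, 0.8, -1.5]
opening: 0.724
finger_force: 30.0
```

play_rows(translation=[[0, 0.004, 0], [0, 0.004, 0], [0, 0.003, 0], [0, 0.001, 0], [0, 0, 0]], delta_rot=[[0, 0, 0], [0, 0, 0], [0, 0, 0], [0, 0, 0], [0, 0, 0]], grip=[-1, -1, -1, -1, -1])

```text
clock: 19.1
tool_pos: [0.5847, -0.0589, 0.1143]
eef_rot: [0.709, 0.705, 0.0, -0.0]
contact_force: [-1.0, -0.4, 1.6]
opening: 0.724
finger_force: 30.0
```

play_rows(translation=[[0, 0.001, -0.0005], [0, 0.001, 0], [0, 0, 0]], delta_rot=[[0, 0, 0], [0, 0, 0], [0, 0, 0]], grip=[-1, -1, -1])

```text
clock: 19.48
tool_pos: [0.5855, -0.0588, 0.1144]
eef_rot: [0.709, 0.705, -0.001, -0.001]
contact_force: [-5.9, 1.0, 1.3]
opening: 0.723
finger_force: 30.0
```

play_rows(translation=[[0.004, 0, -0.0005], [0.004, 0, 0], [0.002, 0, 0], [0.001, 0, 0], [0, 0, 0]], delta_rot=[[0, 0, 0], [0, 0, 0], [0, 0, 0], [0, 0, 0], [0, 0, 0]], grip=[-1, -1, -1, -1, -1])

```text
clock: 20.1
tool_pos: [0.5856, -0.0481, 0.1146]
eef_rot: [0.709, 0.705, -0.001, -0.001]
contact_force: [-5.4, -2.2, -3.7]
opening: 0.726
finger_force: 30.0
```

```bash
python3 -c "
from h import *
untilt(89.7); s=r.get_state(); print(s['contact_force'],s['moment'],s['tool_pos'])"
```

```text
delta_rot deg [-0.15  0.02 -0.05]
[-5.43982157 -2.19664206 -3.66162815] [-0.41136569  1.05041189 -0.42092905] [ 0.58563913 -0.04810796  0.11455772]
```

play_rows(translation=[[0.001, 0, 0.0004], [0.001, 0, 0], [0.001, 0, 0], [0, 0, 0]], delta_rot=[[0, 0, 0], [0, 0, 0], [0, 0, 0], [0, 0, 0]], grip=[-1, -1, -1, -1])

```text
clock: 20.6
tool_pos: [0.5857, -0.0459, 0.1144]
eef_rot: [0.71, 0.705, -0.001, -0.0]
contact_force: [-4.9, -2.7, -0.9]
opening: 0.719
finger_force: 30.0
```

play_rows(translation=[[0.001, 0, 0], [0.001, 0, 0], [0, 0, 0]], delta_rot=[[0, 0, 0], [0, 0, 0], [0, 0, 0]], grip=[-1, -1, -1])

```text
clock: 20.98
tool_pos: [0.5857, -0.0446, 0.1144]
eef_rot: [0.71, 0.705, -0.002, -0.0]
contact_force: [-6.0, -3.3, -2.6]
opening: 0.725
finger_force: 30.0
```

play_rows(translation=[[0.001, 0, 0], [0.001, 0, 0], [0, 0, 0]], delta_rot=[[0, 0, 0], [0, 0, 0], [0, 0, 0]], grip=[-1, -1, -1])

```text
clock: 21.35
tool_pos: [0.5858, -0.0432, 0.1144]
eef_rot: [0.71, 0.705, -0.002, 0.0]
contact_force: [-4.3, -5.4, -1.4]
opening: 0.724
finger_force: 30.0
```

play_rows(translation=[[0.001, 0, 0], [0.001, 0, 0], [0, 0, 0]], delta_rot=[[0, 0, 0], [0, 0, 0], [0, 0, 0]], grip=[-1, -1, -1])

```text
clock: 21.72
tool_pos: [0.5858, -0.0428, 0.1144]
eef_rot: [0.71, 0.704, -0.003, 0.001]
contact_force: [-5.2, -8.2, -1.1]
opening: 0.728
finger_force: 30.0
```

```bash
python3 - <<'E'
from h import *
untilt(89.7); s=r.get_state(); p=s["tool_pos"];print(s['contact_force'],s['moment'],p)
i=r.snapshot("scene"); cv2.imwrite("pics/crop6.png",cv2.resize(i[190:270,290:390],None,fx=7,fy=7,interpolation=cv2.INTER_CUBIC))
z=.022
print([proj("scene",[p[0]+dx,p[1]+.08,zz]).round(1).tolist()[0] for dx,zz in((.032,.079),(.032,.042),(-.032,.079),(-.032,.022))])
E
```

```text
delta_rot deg [-0.16  0.33 -0.16]
[-5.15857324 -8.24184132 -1.06211703] [-1.61490445  0.95162458 -0.19392404] [ 0.58576183 -0.04281842  0.11441339]
[[324.5, 242.0], [324.7, 250.4], [344.3, 231.3], [343.9, 244.3]]
```

View pics/crop6.png

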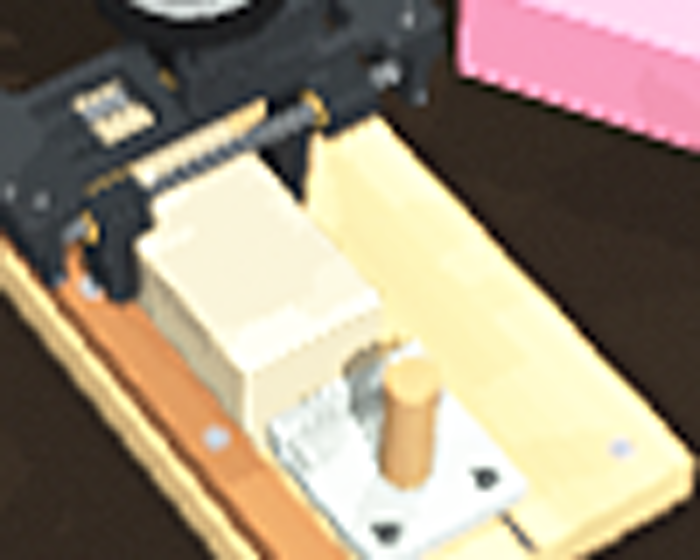

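The brick sits against the fence and the stop, with the pin still home. I trim the small tilt and yaw and firm up the push.

play_rows(translation=[[0, 0.0005, 0], [0, 0.0005, 0], [0, 0, 0]], delta_rot=[[-0.1, 0.3, 0.2], [0, 0, 0], [0, 0, 0]], grip=[-1, -1, -1])

```text
clock: 22.15
tool_pos: [0.5858, -0.043, 0.1144]
eef_rot: [0.711, 0.704, -0.002, -0.001]
contact_force: [-5.9, -8.9, 1.2]
opening: 0.728
finger_force: 30.0
```

```bash
python3 - <<'E'
from h import *
untilt(89.5); s=r.get_state(); p=s["tool_pos"];print(s['contact_force'],s['moment'],p)
E
```

```text
delta_rot deg [-0.18  0.07 -0.06]
[-5.85313854 -8.90593922  1.18123679] [-1.84503247  1.27016939  0.16972028] [ 0.58577331 -0.04297779  0.11436819]
```

play_rows(translation=[[0.0005, 0.001, 0], [0, 0.001, 0], [0, 0, 0], [0, 0, 0]], delta_rot=[[-0.1, 0.1, 0], [0, 0, 0], [0, 0, 0], [0, 0, 0]], grip=[-1, -1, -1, -1])

```text
clock: 22.65
tool_pos: [0.586, -0.043, 0.1144]
eef_rot: [0.711, 0.704, -0.002, -0.002]
contact_force: [-12.0, -8.0, 6.3]
opening: 0.724
finger_force: 30.0
```

```bash
python3 - <<'E'
from h import *
untilt(89.5); s=r.get_state(); p=s["tool_pos"];print(s['contact_force'],s['moment'],p)
E
```

```text
delta_rot deg [-0.3   0.05 -0.07]
[-11.97475941  -8.04654143   6.30345657] [-1.96385844  2.03959492  0.197734  ] [ 0.58597526 -0.04299364  0.11441942]
```

```bash
python3 - <<'E'
from h import *
i=r.snapshot("scene"); cv2.imwrite("pics/crop7.png",cv2.resize(i[190:270,290:390],None,fx=7,fy=7,interpolation=cv2.INTER_CUBIC))
s=r.get_state();print(s['contact_force'],s['tool_pos'])
E
```

```text
[-12.21139203  -8.38519347   5.3257955 ] [ 0.58597255 -0.04304572  0.11441831]
```

View pics/crop7.png

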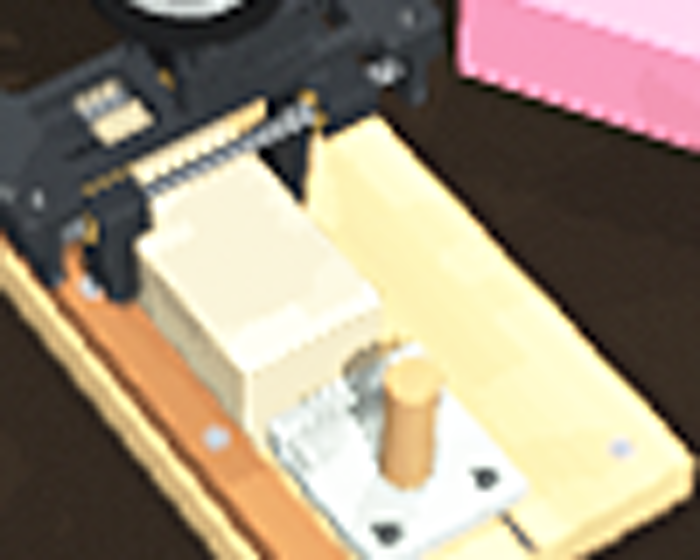

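The brick is in the corner, flush along the fence and end-on to the stop. The pin is home, and the push is steady at 12 N and 8 N.

```bash
python3 -c "
from plant import r
print(r.finish_job())"
```

```text
the job is handed in; nothing more can be done
None
```

The pin is seated through the stop, and I handed the job in with the long firebrick still held in the corner, pressed about 12 N against the fence and 8 N against the stop; the judge gave no verdict back.

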